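# Open the paddle-latched lid of the optics housing

### The job

Open the black optics housing on the optical table: pull up the paddle recessed in its lid to trip the latch and, in the same pull, lift the lid with it. Bring the lid all the way up to its stop, let go and leave it standing open with the paddle back down in its dish. Do not disturb the small things lying around the housing.

Things in the scene. Friction and masses are not known exactly. Their poses are not given: they have to be found in the camera images.
- housing: Black-anodised light-tight optics housing, fixed to the table: a box 255 mm deep (its x) by 300 mm wide (its y), 110 mm high, with 22 mm wide, 10 mm high foot flanges along its two y sides. Origin: centre of its underside. Its -x side is the front (with the latch), its +x side carries the lid's hinges, z is up.
- lid_hinge (a point): Point on the axis of the lid's hinge, in the middle of the housing's rear (+x) top edge, 110.5 mm above the table. Axes as the housing; the hinge axis is y. The lid is a flat plate covering the whole housing, its underside at the height of this axis and 10 mm thick (top face 120.5 mm above the table), reaching 255 mm to the front.
- lid (a joint): Angle of the lid in rad: 0 shut, growing as its front edge rises, stop at 1.15. Stiff friction hinges hold the lid wherever it is left; raising it at the paddle takes about 10 to 14 N. While the latch is engaged it gives only about 0.01 rad.
- paddle (a joint): Angle of the paddle relative to the lid in rad: 0 flush, growing as its free end (the end nearer the lid's hinge) is pulled up out of the lid, stop at 0.6. A spring (1 N at the free end when flush, 3 N at the stop) returns it. The latch lets go at about 0.4 and cannot catch again once the lid has risen 0.15 rad.
- paddle_grip (a point): Grip point on the paddle, mid-thickness, 16 mm from its free end; moves with it. The paddle is a plain metal plate 46 mm wide (y), 8 mm thick, its top flush with the lid's. Site axes: x towards the free end, y its width (parallel to the lid hinge), z up when shut. Can be pinched by its two long sides from above, fingers closing along y; it can turn between the fingertips.
- paddle_pivot (a point): Middle of the paddle's pivot pin, which is parallel to the lid hinge, at the front end of the paddle; moves with the lid (axes of the lid). It lies 236 mm in front of the lid hinge axis and 5 mm above it when shut; the grip point is 50 mm behind it (towards the hinge) and 1 mm above it when the paddle is flush.
- dish_floor (a point): Middle of the floor of the open dish that surrounds the paddle, 30 mm below the lid's top face; moves with the lid. The dish is 112 mm wide inside (y), leaving 33 mm free on either side of the paddle, and runs from 34 mm in front of the grip point to 44 mm behind it. A low block 32 mm wide stands in it under the front part of the paddle only.
- objective: Bystander: metal microscope objective standing upright, 33 mm diameter, 50 mm high. Origin: centre of its underside.
- filter_cube: Bystander: black filter cube with glass windows, 34 x 30 x 40 mm high. Origin: centre of its underside.
- culture_dish: Bystander: clear round culture dish, 55 mm diameter, 13 mm high. Origin: centre of its underside.
- ball_driver: Bystander: hand driver lying on the table, 170 mm long, black handle. Origin: on the table under its middle.

How it is judged:
On the way, in this order (a step that is already met when the one before it is completed fails the run):
1. the paddle is pulled up far enough to trip the latch (value of joint paddle above 0.42 rad), for 0.05 s.
2. the lid is lifted by more than 0.25 rad with the paddle still pulled up (value of joint lid above 0.25 rad and value of joint paddle above 0.3 rad), for 0.1 s.
At the end, for the whole second after the job is handed in: The lid stands open at rest at more than 1.0 rad (its stop is at 1.15), the paddle has sprung back into its dish (below 0.08 rad), and the objective, filter cube, culture dish and driver are within 20 mm of where they were (value of joint lid above 1 rad and velocity of joint lid between -0.05 and 0.05 rad/s and value of joint paddle below 0.08 rad and distance of each of objective, filter_cube, culture_dish, ball_driver from where it was at the start of the episode below 0.02 m); the robot touches nothing.
It fails at once if a bystander (objective, filter cube, culture dish or driver) is moved by more than 20 mm (distance of any of objective, filter_cube, culture_dish, ball_driver from where it was at the start of the episode above 0.02 m).
It also fails if it takes over 42 s, if anything falls off the work surface, if the arm or the gripper's body presses on something with over 40 N, if the wrist force passes 120 N, or if a joint passes its speed limit or range.

### The arm

A 6-joint arm with a two-finger parallel gripper is mounted at the origin on the work surface. World frame = base frame: x ahead of the robot, y to its left, z up, the work surface at z = 0. Lengths are in m, angles in rad, forces in N, time in s.
With the tool pointing down it reaches from about 0.325 to 0.775 m from the base axis. Payload 5.5 kg.
Tool frame: the origin (TCP) lies between the finger pads; the fingertips stand 8 mm ahead of it and the grasp point (between the pads) lies 11 mm behind it (tcp_to_tips is the distance from the TCP to the fingertips, in m); z points along the fingers, y is the direction in which the jaws open and shut (so a half turn about z gives the same grasp; the last joint's range is limited). The gripper opens to 88 mm and grips with 3 to 60 N. Pads are 20 mm wide; open, the fingers measure 115 mm over their backs; the gripper's body (75 mm by 178 mm) begins 61 mm behind the grasp point.
Start: joints at [-1.294, 0.091, 1.231, -0, 1.82, -0.057], TCP at [0.197, -0.567, 0.231] pointing down, gripper open.
Joint ranges: [-2.87, 2.87], [-0.86, 2.18], [0.17, 2.46], [-1.51, 4.65], [0.06, 2.69], [-2.65, 2.65]. Speed limits (rad/s): [2.57, 2.57, 3.01, 3.14, 3.14, 3.14].

### API

Orientations are given as a unit quaternion [w, x, y, z].
In Python, from bench import * gives the robot as it stands. Calls block until the motion is done:
- move_to(position, orientation): joint-space move of the TCP to a pose.
- move_l(position, speed=0.15, orientation=None): straight line of the TCP; orientation=None keeps the orientation; speed is the mean speed in m/s.
- movej(angles): joint-space move.
- gripper_open() and close(): open the fingers fully, or close them until they stop; the grip force is fixed at half the most.
- hold(seconds).
- inverse_kinematics(position, orientation): joint angles nearest the present ones, or None.
- state(): the state.
- get_image(name): name is "side" or "top" or "wrist"; returns a dict with "frame" (384x512x3 uint8, blue, green, red), "depth" (384x512 float32, m along the optical axis (not along the pixel's ray), 0 where there is no reading), "camera_matrix" (3x3 intrinsics, pixels), "view" (4x4, takes a point from world to camera coordinates). Camera axes: x right, y up, looking along -z (the intrinsics and any distortion apply to the point x, -y, -z); pixel columns grow to the right and rows downward; lengths in m; the calibration is good to about 2 mm. A picture is of the moment at which its call begins.
A pose or a line that the arm cannot do raises IKError and nothing moves.
- job_done(): hands the job in, once; it reports no verdict.
The state is a dict: "time": time; "joint_pos": joint angles; "dq": joint speeds; "joint_torque": joint torques, N m; "ee_pos": TCP position; "ee_rot": TCP orientation; "ft_force": force on the tool from outside, world axes, zero at the start; "moment": the same for the moment, N m; "finger_gap": finger opening in m.
Only numpy, scipy, OpenCV 4.12 (cv2) and the standard library are available. Lean on these libraries where they do the work, as an engineer would, in place of code of your own. Each camera call takes 0.05 s, during which the arm holds its last target. There are 200 camera calls.

## Working session

There is one attempt and no reset: what is moved stays moved. The work goes in short steps, each a Python script; the robot and the scene stay as the last script left them, time stands still between calls to the robot, and variables do not carry over. Pictures are saved under pics/ and viewed, about 8 in all and at most 12, crops included, and the job is handed in when it is done.

```bash
mkdir -p pics; ls
python3 - <<'E'
from bench import *
import cv2,numpy as np
for n in("top","side"):
    d=get_image(n); cv2.imwrite(f"pics/{n}1.png",d["frame"]); np.savez(f"{n}1.npz",**d)
    print(n,d["camera_matrix"].tolist(),np.round(d["view"],3).tolist(),d["depth"].min(),d["depth"].max(),d.keys())
s=state();print(s)
E
```

```text
pics
top [[358.9919572390746, 0.0, 258.44013475613764], [0.0, 358.9919572390746, 192.161030206661], [0.0, 0.0, 1.0]] [[0.022, -1.0, 0.002, 0.033], [0.977, 0.022, 0.21, -0.583], [-0.21, -0.002, 0.978, -0.845], [0.0, 0.0, 0.0, 1.0]] 0.0 1.9188541 dict_keys(['frame', 'depth', 'camera_matrix', 'view'])
side [[444.1976246805001, 0.0, 246.66403954131377], [0.0, 444.1976246805001, 193.94421908311577], [0.0, 0.0, 1.0]] [[-0.946, -0.324, 0.004, 0.521], [0.248, -0.717, 0.651, -0.157], [-0.208, 0.617, 0.759, -1.112], [0.0, 0.0, 0.0, 1.0]] 0.0 3.479131 dict_keys(['frame', 'depth', 'camera_matrix', 'view'])
{'time': 0.1, 'joint_pos': array([-1.29368126e+00,  9.17876103e-02,  1.23179519e+00,  2.26724488e-05,
        1.81983012e+00, -5.67016992e-02]), 'dq': array([-0.00232666, -0.00186088, -0.00301151,  0.00010165, -0.000669  ,
        0.00141908]), 'joint_torque': array([ 3.82759696e-03, -4.47856629e+01, -4.07569993e+01,  7.02051795e-02,
        2.83728854e-02, -1.16380966e-04]), 'ee_pos': array([ 0.19652079, -0.56661555,  0.22960076]), 'ee_rot': array([-9.05818118e-04,  9.86102232e-01,  1.66137171e-01, -8.91772101e-05]), 'ft_force': array([ 0.56330071, -0.01355895, -0.14699763]), 'moment': array([0.00047095, 0.05521634, 0.00525825]), 'finger_gap': 0.08779070304696453}
```

View pics/top1.png

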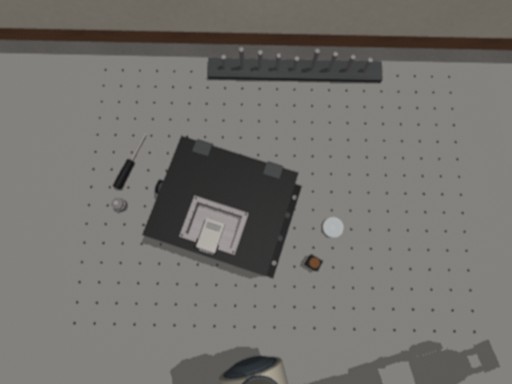

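View pics/side1.png

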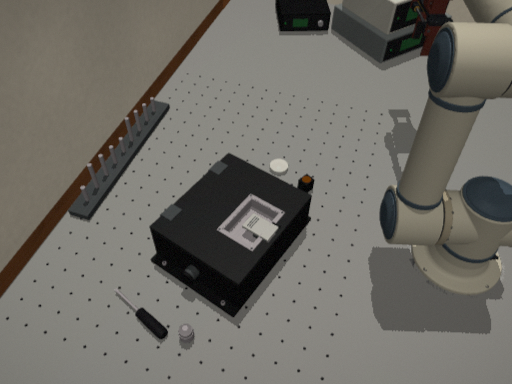

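The top view shows the housing with lid corners near (184,138), (298,180), (275,272) and (145,240). The dish is at about (214,225) and the white paddle at (210,236), with the front facing the robot. The bystanders are at (120,205), (125,174), (333,227) and (314,263), and the side view agrees.

```bash
cat > h.py <<'E'
import numpy as np,cv2
def cloud(d):
    K=d["camera_matrix"];V=d["view"];z=d["depth"];v,u=np.mgrid[:z.shape[0],:z.shape[1]]
    p=np.stack([(u-K[0,2])/K[0,0]*z,-(v-K[1,2])/K[1,1]*z,-z],-1)
    w=(p-V[:3,3])@V[:3,:3]; w[z<=0]=np.nan
    return w
def ray(d,uv,h):
    K=d["camera_matrix"];V=d["view"];uv=np.atleast_2d(np.float64(uv));R=V[:3,:3]
    r=np.c_[(uv[:,0]-K[0,2])/K[0,0],-(uv[:,1]-K[1,2])/K[1,1],-np.ones(len(uv))]@R
    c=-V[:3,3]@R
    return c+r*((h-c[2])/r[:,2])[:,None]
def big(m):
    c,_=cv2.findContours(m.astype(np.uint8),cv2.RETR_EXTERNAL,cv2.CHAIN_APPROX_NONE)
    return max(c,key=cv2.contourArea)
E
python3 - <<'E'
from h import *
for n in("top","side"):
    d=dict(np.load(f"{n}1.npz")); w=cloud(d)
    lid=(abs(w[...,2]-.1205)<.008)&(w[...,0]>.3)&(w[...,0]<.9)&(abs(w[...,1])<.35)
    c=big(lid); P=ray(d,c[:,0],.1205)[:,:2]
    r=cv2.minAreaRect((P*1000).astype(np.float32)); print(n,"lid",r,np.nanmedian(w[lid][:,2]))
    m=np.zeros(lid.shape,np.uint8);cv2.drawContours(m,[c],-1,1,-1)
    br=(d["frame"].min(2)>90)&(m>0); 
    c=big(br); print(" dish",cv2.minAreaRect((ray(d,c[:,0],.1205)[:,:2]*1000).astype(np.float32)))
    pd=br&(w[...,2]>.112); c=big(pd)
    print(" paddle",cv2.minAreaRect((ray(d,c[:,0],.1205)[:,:2]*1000).astype(np.float32)))
    print(" floor z",np.nanpercentile(w[br][:,2],[5,50,95]))
    print(" table z",np.nanmedian(w[...,2]))
    # bystanders
    f=(w[...,2]>.006)&(w[...,2]<.07)&(m==0)&(w[...,0]>.3)&(w[...,0]<.9)&(abs(w[...,1])<.4)
    k,l,s,ce=cv2.connectedComponentsWithStats(f.astype(np.uint8))
    for i in range(1,k):
        if s[i,4]>25: print("  obj",s[i],np.round(np.nanmedian(w[l==i],0),3))
g=cv2.imread("pics/top1.png")[125:285,100:350]; cv2.imwrite("pics/c1.png",cv2.resize(g,None,fx=3.2,fy=3.2,interpolation=2))
E
```

```text
top lid ((543.430908203125, 131.1572265625), (299.849853515625, 259.0408020019531), 73.08690643310547) 0.12027588939118691
 dish ((484.64434814453125, 149.59278869628906), (136.2509002685547, 116.7094955444336), 73.30372619628906)
 paddle ((486.3244323730469, 149.08885192871094), (136.2509002685547, 113.20143127441406), 73.30372619628906)
 floor z [0.08850185 0.11885056 0.12251053]
 table z -0.0004580005774307603
  obj [126 134  21  45 168] [0.667 0.389 0.016]
  obj [155 180   8  14  36] [0.587 0.296 0.067]
  obj [266 184  36  95 699] [ 0.489 -0.023  0.01 ]
  obj [119 200   9  11  65] [0.547 0.396 0.029]
  obj [323 217  21  21 344] [ 0.504 -0.15   0.013]
  obj [304 255  19  17 195] [ 0.41  -0.096  0.04 ]
side lid ((543.117919921875, 132.39614868164062), (305.6466369628906, 262.65972900390625), 73.15567779541016) 0.12170124207262044
 dish ((484.9139099121094, 147.860107421875), (135.5237274169922, 112.8698501586914), 73.14183807373047)
 paddle ((484.9139099121094, 147.860107421875), (135.5237274169922, 112.8698501586914), 73.14183807373047)
 floor z [0.09034499 0.12112103 0.12429465]
 table z 0.0018483244307739978
  obj [269 158  19  16 225] [ 0.504 -0.148  0.014]
  obj [297 173  17  19 219] [ 0.41  -0.09   0.036]
  obj [ 150  209  161  107 2763] [0.521 0.273 0.027]
  obj [114 288  42  31 159] [0.682 0.388 0.018]
```

View pics/c1.png

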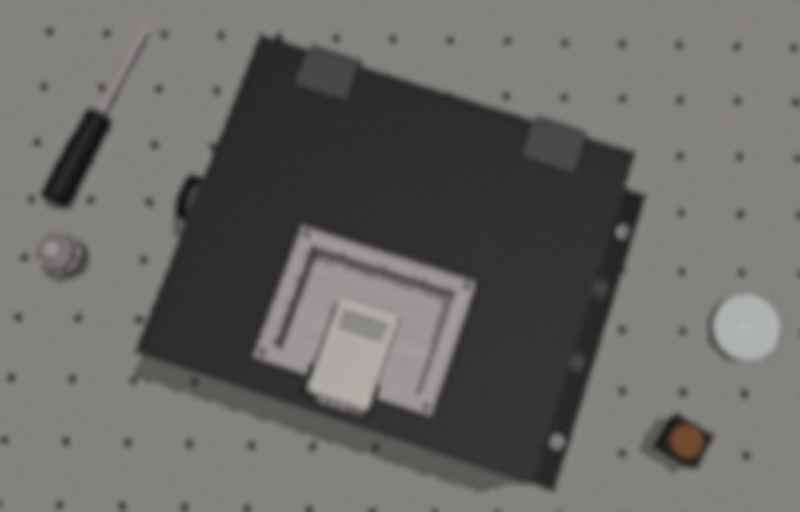

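The crop shows the lid, the hinges at the rear (top), the paddle centred near crop (355,355), and its free end near (371,308). Opened fully, the fingers span 115 mm against the 112 mm dish, so I'll check whether the gripper can be opened partway.

```bash
cat >> h.py <<'E'
from scipy.spatial.transform import Rotation as Rr
A=np.radians(73.12-90); a=np.array([np.cos(A),np.sin(A),0]); b=np.array([-a[1],a[0],0]); k=np.array([0,0,1.])
G0=np.array([0.485,0.148,0.1165])          # grip point, shut
H=np.r_[(G0+.186*a)[:2],.1105]
def setG(xy):
    global G0,H
    G0=np.array([*xy,.1165]); H=np.r_[(G0+.186*a)[:2],.1105]
def quat(al=0,s=-1,yaw=0):
    z=-np.cos(al)*k-np.sin(al)*a; y=s*b
    R=Rr.from_rotvec(yaw*k)*Rr.from_matrix(np.c_[np.cross(y,z),y,z])
    q=R.as_quat(); return q[[3,0,1,2]], z
def rot(x,z,t): return np.array([x*np.cos(t)+z*np.sin(t),-x*np.sin(t)+z*np.cos(t)])
def grip(th,ph):
    p=rot(-.236,.005,th)+rot(.05,.001,th-ph); return H+p[0]*a+p[1]*k
def tcp(th,ph,al,dep,s=-1,yaw=0):
    q,z=quat(al,s,yaw); return grip(th,ph)+dep*z,q
E
python3 - <<'E'
from bench import *
from h import *
for s in(1,-1):
    for th,ph,al in((0,0,0),(0,.5,0),(.5,.5,.2),(1.15,.5,.3),(1.15,.5,.5),(1.15,.5,.6),(1.15,.5,.8)):
        q=inverse_kinematics(*tcp(th,ph,al,.008,s)); print(s,th,al,None if q is None else np.round(q,2))
p,q=tcp(0,0,0,0); p[2]=.26
move_to(p,q)
d=get_image("wrist"); cv2.imwrite("pics/w1.png",d["frame"]); np.savez("w1.npz",**d); print(state()["time"],state()["ee_pos"],state()["ft_force"])
E
```

```text
1 0 0 [ 0.23 -0.15  1.68 -0.    1.61 -1.05]
1 0 0 [ 0.24 -0.17  1.66 -0.    1.65 -1.04]
1 0.5 0.2 [ 0.15  0.06  1.29  0.09  1.97 -1.1 ]
1 1.15 0.3 [ 0.07  0.44  0.74  0.13  2.24 -1.14]
1 1.15 0.5 [ 0.04  0.62  0.54  0.24  2.44 -1.09]
1 1.15 0.6 [ 0.03  0.72  0.44  0.32  2.54 -1.04]
1 1.15 0.8 None
-1 0 0 [ 0.23 -0.15  1.68 -0.    1.61  2.09]
-1 0 0 [ 0.24 -0.17  1.66 -0.    1.65  2.1 ]
-1 0.5 0.2 [0.15 0.06 1.29 0.09 1.97 2.04]
-1 1.15 0.3 [0.07 0.44 0.74 0.13 2.24 2.  ]
-1 1.15 0.5 [0.04 0.62 0.54 0.24 2.44 2.05]
-1 1.15 0.6 [0.03 0.72 0.44 0.32 2.54 2.1 ]
-1 1.15 0.8 None
2.875 [0.48521166 0.14743843 0.25992404] [0.62518051 0.56626443 0.68065697]
```

View pics/w1.png

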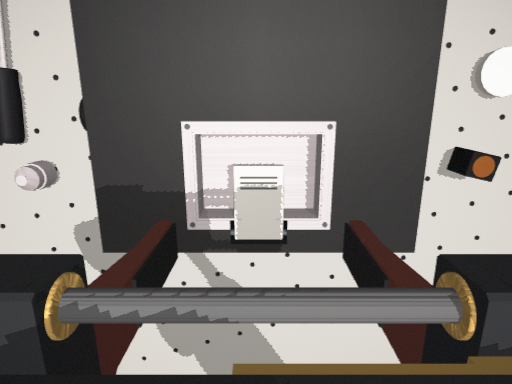

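The wrist view shows the paddle at columns 234–283 and rows 165–240 with its free end up. The dish's outer rim spans columns 183–335 and its inner edge roughly 194–323. The fingertips appear at about (165,225) and (355,225).

Run:
```python
from h import *
d=dict(np.load("w1.npz")); w=cloud(d); f=d["frame"].astype(int)
B=np.c_[a,b]
def hc(p): return np.round((p-G0)[...,:2]@B[:2]*1000,1)
for n,p in dict(freeL=(234,165),freeR=(283.5,165),frontL=(234.5,240),frontR=(283.5,240),outTL=(183,122),outTR=(335,122),inTL=(194,133),inTR=(324,133),inBL=(199,209),lidBL=(102,253)).items():
    print(n,hc(ray(d,p,.1205)[0]))
for r in(150,195):
  print(r,[ (c,*hc(w[r,c]),round(float(w[r,c,2])*1000),int(f[r,c].mean())) for c in list(range(178,212,2))+list(range(304,340,3))])
print("col",[ (r,*hc(w[r,258]),round(float(w[r,258,2])*1000),int(f[r,258].mean())) for r in list(range(120,250,4))])
# finger points
m=(w[...,2]>.2)
print("depth finger",[(r,c,*np.round(hc(w[r,c])),round(float(w[r,c,2])*1000)) for r in(228,235,245,260,280) for c in(120,140,155,165,172,175,348,355,365,380)])
```

```text
freeL [15.9 23.1]
freeR [ 15.9 -21.3]
frontL [-56.7  24.2]
frontR [-56.8 -22.6]
outTL [53.8 66.7]
outTR [ 53.7 -65.4]
inTL [44.4 57.6]
inTR [ 44.3 -56.3]
inBL [-25.6  56.6]
lidBL [-70.2 152.4]Traceback (most recent call last):
  File "<stdin>", line 8, in <module>
ValueError: cannot convert float NaN to integer
```

Run:
```python
from h import *
d=dict(np.load("w1.npz")); w=cloud(d)
q=(w-G0); X=q@a*1000;Y=q@b*1000;Z=w[...,2]*1000
m=(Z>240)&(Z<330)&(abs(Y)<70)
print(m.sum())
for s in(1,-1):
    for z in range(245,330,8):
        mm=m&(Y*s>0)&(abs(Z-z)<4)
        if mm.sum()>5: print(s,z,mm.sum(),"X",np.round([X[mm].min(),X[mm].max()],1),"Y",np.round([Y[mm].min(),Y[mm].max()],1))
mm=(Z>60)&(Z<130)&(abs(Y)<75)
for r in(150,185):
  print(r,[(c,round(float(Y[r,c]),1),round(float(Z[r,c]))) for c in list(range(180,212,2))+list(range(306,338,2)) if Z[r,c]==Z[r,c]])
```

```text
8340
1 253 141 X [-9.3 12.2] Y [43.7 52.8]
1 261 283 X [-9.8 12.6] Y [43.5 52.7]
1 269 330 X [-9.3 12.3] Y [43.4 52.9]
1 277 382 X [-9.4 12.3] Y [43.4 52.8]
1 285 430 X [-9.2 12.5] Y [43.4 53.9]
1 293 467 X [-3.9 12.5] Y [43.4 54.9]
1 301 481 X [ 0.7 12.7] Y [43.2 55.8]
1 309 593 X [-11.6  12.5] Y [43.3 57. ]
1 317 467 X [-11.5  12.6] Y [44.7 57.7]
1 325 525 X [-12.1   6.2] Y [44.5 46. ]
-1 253 146 X [-9.3 12.1] Y [-52.7 -43.5]
-1 261 280 X [-9.9 12.3] Y [-52.8 -43.2]
-1 269 336 X [-9.3 12.4] Y [-53.1 -43.5]
-1 277 383 X [-9.9 12.3] Y [-52.9 -43.4]
-1 285 420 X [-8.9 12.4] Y [-53.5 -43.3]
-1 293 464 X [-4.6 12.3] Y [-54.8 -43.5]
-1 301 494 X [ 0.7 12.8] Y [-56.1 -43.4]
-1 309 591 X [-11.   12.6] Y [-57.3 -43.4]
-1 317 470 X [-11.7  12.5] Y [-57.6 -44.7]
-1 325 488 X [-11.    6.5] Y [-46.3 -44.8]
150 [(180, 70.8, 121), (182, 68.9, 121), (184, 67.1, 121), (186, 65.3, 121), (188, 63.2, 123), (190, 61.4, 123), (192, 60.1, 121), (194, 58.0, 122), (196, 57.6, 115), (198, 57.6, 106), (202, 56.5, 91), (204, 54.5, 91), (206, 52.5, 91), (208, 50.3, 93), (210, 48.7, 91), (306, -45.3, 90), (308,
[... 161 characters left out ...]
(326, -58.6, 122), (328, -60.4, 121), (330, -62.2, 121), (332, -63.8, 122), (334, -65.6, 122), (336, -67.5, 121)]
185 [(180, 72.5, 122), (182, 71.2, 120), (184, 68.8, 122), (186, 67.1, 122), (188, 65.3, 121), (190, 63.2, 123), (192, 61.4, 123), (194, 59.7, 122), (196, 58.2, 121), (198, 57.6, 114), (200, 57.4, 105), (202, 57.6, 94), (204, 55.9, 92), (206, 54.0, 91), (208, 52.0, 91), (210, 50.2, 90), (306, -46.2, 92), (308, -48.6, 90), (310, -50.6, 90), (312, -52.5, 91), (314, -54.2, 92), (316, -54.2, 104), (318, -54.3, 114), (320, -54.5, 123), (322, -56.4, 123), (324, -58.2, 123), (326, -60.0, 123), (328, -62.0, 122), (330, -63.7, 122), (332, -65.7, 122), (334, -67.7, 121), (336, -69.4, 121)]
```

The fingers measure only 105.6 mm across near their tips. The dish walls are at +57.5 and −54.4 mm, so it is 112 mm wide with its centre about 1.3 mm to the +y side. I'll shift by that and go in.

```bash
echo 'setG((G0+.0012*b)[:2])' >>h.py
python3 - <<'E'
from bench import *
from h import *
for th,al in((1.15,.5),):
    p,q=tcp(th,.5,al,.009); z=quat(al)[1]; print([inverse_kinematics(p-r*z,q) is not None for r in(0,.05,.1)])
def rep(n): s=state(); print(n,round(s["time"],2),np.round(s["ee_pos"],4),np.round(s["ft_force"],1),round(s["finger_gap"],4))
p,q=tcp(0,0,0,.009); 
move_l(np.r_[p[:2],.15],.1,q); rep("above")
move_l(np.r_[p[:2],.118],.05); rep("in")
move_l(p,.05); rep("down"); print(p)
close(); hold(.2); rep("closed")
d=get_image("wrist"); cv2.imwrite("pics/w2.png",d["frame"])
E
```

```text
[True, True, False]
above 4.12 [0.4858 0.1493 0.151 ] [-0.1 -0.2  0.2] 0.0879
in 4.92 [0.4854 0.1492 0.1182] [ 0.6 -0.   0.4] 0.0877
down 5.28 [0.485  0.1491 0.1069] [ 0.6 -0.3 -0.2] 0.0876
[0.48534844 0.1491483  0.1075    ]
closed 6.2 [0.4854 0.149  0.1075] [-1.  -0.5  0.7] 0.0457
```

View pics/w2.png

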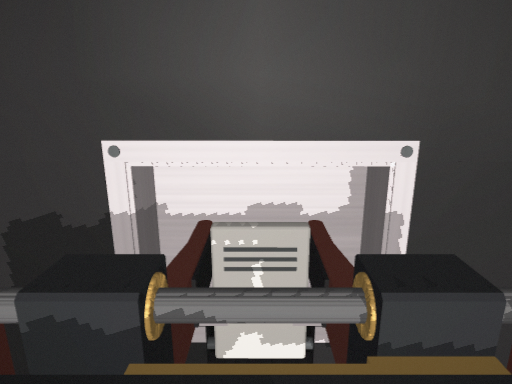

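The paddle is held by its long sides: finger columns are about 205 and 315 and the gap is 45.7 mm. Now I pull.

Run:
```python
from bench import *
from h import *
def rep(n): s=state(); print(n,round(s["time"],2),np.round(s["ft_force"],1),round(s["finger_gap"],4),flush=True); return s
def go(th,ph,al,v):
    p,q=tcp(th,ph,al,.009); move_l(p,v,q); s=rep((th,ph)); 
    if np.linalg.norm(s["ft_force"])>60 or s["finger_gap"]<.043: raise SystemExit("stop")
for ph in(.15,.3,.45,.52): go(0,ph,0,.04)
hold(.15)
for th in np.arange(.1,.41,.1): go(round(th,2),.52,.5*th/1.15,.06)
d=get_image("side"); cv2.imwrite("pics/s2.png",d["frame"])
```

```text
(0, 0.15) 6.58 [-2.1 -0.9 -4.8] 0.0457
(0, 0.3) 6.92 [-3.7 -1.5 -6. ] 0.0459
(0, 0.45) 7.25 [-2.5 -1.8 -6.1] 0.0456
(0, 0.52) 7.5 [-0.1 -3.1 -6.9] 0.0456
(np.float64(0.1), 0.52) 8.12 [-6.  -2.  -4.1] 0.0455
(np.float64(0.2), 0.52) 8.6 [-10.8  -1.6  -2.2] 0.0457
(np.float64(0.3), 0.52) 9.07 [-14.6  -0.6  -1.2] 0.046
(np.float64(0.4), 0.52) 9.55 [-15.9  -0.5  -0.9] 0.0458
```

View pics/s2.png

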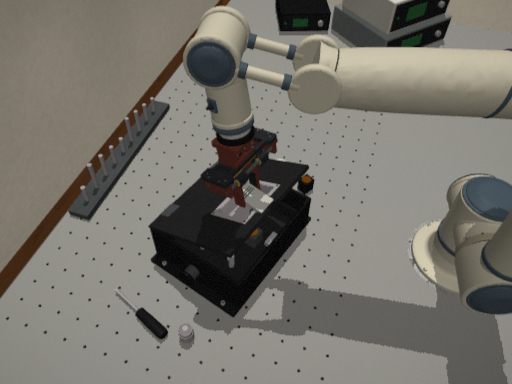

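The lid is rising with the paddle in the fingers, and the bystanders are untouched. I'll measure the lid angle and grip by depth before going on.

```bash
cat >> h.py <<'E'
def lidang(d):
    w=cloud(d)-H; X=w@a; Y=w@b; Z=w[...,2]; r=np.hypot(X,Z)
    m=(abs(Y)>.085)&(abs(Y)<.14)&(r>.08)&(r<.24)&(Z>.02)&(X<.05)
    th=np.arctan2(Z,-X)[m]-np.arcsin(.01/r[m])
    t=th[th>.1]; h,e=np.histogram(t,np.arange(.1,1.4,.02)); return m.sum(),round(e[h.argmax()]+.01,3),h.max(),np.round(np.median(t),3)
E
python3 - <<'E'
from bench import *
from h import *
for n in("side","top"): print(n,lidang(get_image(n)))
s=state(); R=Rr.from_quat(s["ee_rot"][[1,2,3,0]]).as_matrix(); g=s["ee_pos"]-.009*R[:,2]-H; print("grip",g@a,g@b,g[2],"cmd",(grip(.4,.52)-H)@a,(grip(.4,.52)-H)[2])
E
```

```text
side (np.int64(1787), np.float64(0.39), np.int64(1368), np.float64(0.387))
top (np.int64(1408), np.float64(0.37), np.int64(908), np.float64(0.377))
grip -0.16910936489608774 -8.51053706547283e-05 0.10456680474952819 cmd -0.1659025832877333 0.10348645275515576
```

The lid is at about 0.38 rad and geometry puts the paddle at about 0.59, so both intermediate steps are met. Next I continue to the stop.

Run:
```python
from bench import *
from h import *
def rep(n): s=state(); print(n,round(s["time"],2),np.round(s["ft_force"],1),round(s["finger_gap"],4),flush=True); return s
def go(th,ph,v):
    p,q=tcp(th,ph,.5*th/1.15,.009); move_l(p,v,q); s=rep((round(th,2),ph)); 
    if np.linalg.norm(s["ft_force"])>50 or s["finger_gap"]<.043: raise SystemExit("stop")
for th in np.arange(.5,1.11,.1): go(th,.52,.06)
go(1.15,.52,.03)
for n in("side","top"):
    d=get_image(n); print(lidang(d)); cv2.imwrite(f"pics/{n}3.png",d["frame"])
s=state(); R=Rr.from_quat(s["ee_rot"][[1,2,3,0]]).as_matrix(); g=s["ee_pos"]-.009*R[:,2]-H; print("grip",g@a,g@b,g[2],"cmd",(grip(1.15,.52)-H)@a,(grip(1.15,.52)-H)[2])
```

```text
(np.float64(0.5), 0.52) 10.18 [-14.4  -1.1  -0.2] 0.0459
(np.float64(0.6), 0.52) 10.65 [-14.2  -1.    1. ] 0.0452
(np.float64(0.7), 0.52) 11.12 [-12.1  -2.2   1.3] 0.0458
(np.float64(0.8), 0.52) 11.6 [-11.   -1.9   0.2] 0.0456
(np.float64(0.9), 0.52) 12.07 [-9.9 -3.1 -0.8] 0.0457
(np.float64(1.0), 0.52) 12.55 [-8.5 -2.8 -0.1] 0.0459
(np.float64(1.1), 0.52) 13.03 [-8.5 -2.5 -0.6] 0.0458
(1.15, 0.52) 13.5 [-8.7 -2.1 -0.8] 0.0463
(np.int64(350), np.float64(1.05), np.int64(213), np.float64(1.046))
(np.int64(463), np.float64(1.09), np.int64(404), np.float64(1.098))
grip -0.05188427436398466 -0.0002330673108073145 0.1908431322506859 cmd -0.05084869617380867 0.18880551671710244
```

View pics/side3.png

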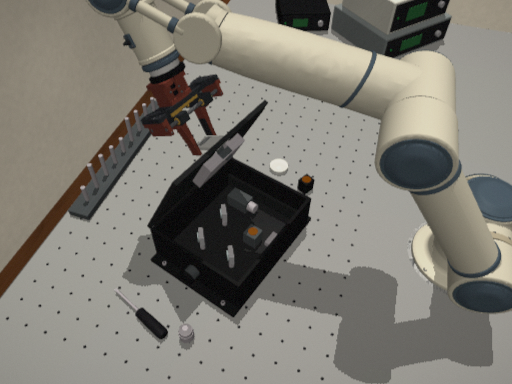

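The lid is at about 1.10 rad, just short of its stop. The side camera sees the lid's underside, which corrects to about 1.11. I'll pull on until it stops moving, watching the force.

Run:
```python
from bench import *
from h import *
for th in(1.175,1.2,1.225):
    p,q=tcp(th,.52,.5,.009); move_l(p,.03,q); s=state(); print(th,round(s["time"],2),np.round(s["ft_force"],1),round(s["finger_gap"],4),lidang(get_image("top")),flush=True)
    if np.linalg.norm(s["ft_force"])>18: break
```

```text
1.175 13.92 [-8.7 -2.3 -0.7] 0.0459 (np.int64(404), np.float64(1.13), np.int64(346), np.float64(1.121))
1.2 14.28 [-9.2 -2.3 -1.5] 0.0456 (np.int64(338), np.float64(1.15), np.int64(338), np.float64(1.145))
1.225 14.65 [-26.8   1.9  -6.2] 0.0456 (np.int64(327), np.float64(1.15), np.int64(327), np.float64(1.152))
```

The lid is at its stop: 1.15 rad, and the force jumped to 27 N. Next I relax, release and back off.

Run:
```python
from bench import *
from h import *
def rep(n): s=state(); print(n,round(s["time"],2),np.round(s["ee_pos"],3),np.round(s["ft_force"],1),round(s["finger_gap"],4),flush=True)
p,q=tcp(1.205,.52,.5,.009); z=quat(.5)[1]
move_l(p,.03,q); rep("relaxed")
gripper_open(); hold(.3); rep("open")
for r in(.08,.07,.06,.05):
    if inverse_kinematics(p-r*z,q) is not None:
        try: move_l(p-r*z,.06); break
        except IKError: pass
rep(("back",r))
try: move_l(state()["ee_pos"]+[0,0,.06],.08)
except IKError as e: print(e)
hold(.3); rep("up")
for n in("top","side","wrist"):
    d=get_image(n); np.savez(n+"4.npz",**d); cv2.imwrite(f"pics/{n}4.png",d["frame"]); print(n,lidang(d))
cv2.imwrite("pics/f4.png",cv2.resize(np.hstack([cv2.imread(f"pics/{n}4.png") for n in("top","wrist")]),(800,300)))
```

```text
relaxed 14.98 [0.62  0.108 0.296] [-5.8 -1.7 -1.8] 0.0458
open 16.09 [0.621 0.108 0.294] [-1.3  0.2 -0.3] 0.0879
('back', 0.05) 16.09 [0.621 0.108 0.294] [-1.3  0.2 -0.3] 0.0879
up 17.29 [0.62  0.108 0.354] [-0.9 -0.  -0.6] 0.0877
top (np.int64(325), np.float64(1.15), np.int64(325), np.float64(1.152))
side (np.int64(520), np.float64(1.11), np.int64(266), np.float64(1.1))
wrist (np.int64(29019), np.float64(1.15), np.int64(28346), np.float64(1.149))
```

View pics/f4.png

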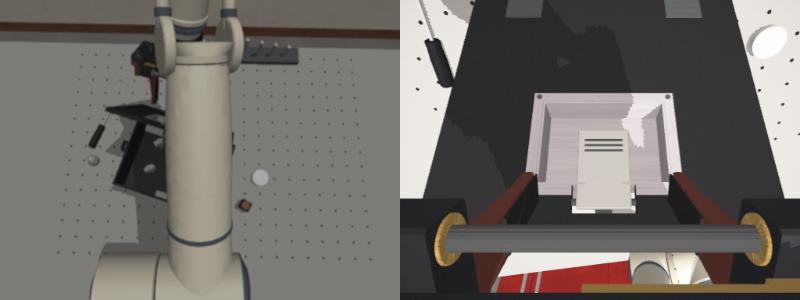

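Run:
```python
from bench import *
from h import *
th=1.149
def paddle(d):
    w=cloud(d)-H; X=w@a;Y=w@b;Z=w[...,2]; L=np.stack(rot(X,Z,-th))
    m=(abs(Y)<.018)&(L[0]>-.225)&(L[0]<-.172)&(abs(L[1]-.01)<.04)
    print("paddle n",m.sum(),"slope",np.polyfit(L[0][m],L[1][m],1)[0] if m.sum()>20 else None,"height",np.median(L[1][m]))
paddle(dict(np.load("wrist4.npz")))
for dz in(.08,.05,.03):
    try: move_l(state()["ee_pos"]+[0,0,dz],.08); print("up",dz); break
    except IKError: pass
hold(.5); s=state(); print(s["time"],s["ee_pos"],s["ft_force"])
d=get_image("wrist"); print(lidang(d)); paddle(d)
for n in("top","side"):
    d=get_image(n); w=cloud(d)
    f=(w[...,2]>.006)&(w[...,2]<.07)&(w[...,0]>.3)&(w[...,0]<.9)&(abs(w[...,1])<.45)
    k,l,st,ce=cv2.connectedComponentsWithStats(f.astype(np.uint8))
    for i in range(1,k):
        if st[i,4]>25: print(n,st[i],np.round(np.nanmedian(w[l==i],0),3))
```

```text
paddle n 3784 slope 0.00013612172574185532 height 0.010074936928224785
17.9417 [0.62053947 0.10813518 0.35389466] [0.78813811 0.1881056  0.20872845]
(np.int64(28988), np.float64(1.15), np.int64(28312), np.float64(1.149))
paddle n 3781 slope 0.0011529437606951545 height 0.010090028143720495
top [113 144  28  46 356] [0.636 0.404 0.022]
top [ 153  158   61   93 3406] [0.534 0.234 0.01 ]
top [297 185   5  16  42] [ 0.6  -0.06  0.01]
top [112 198  16  14 170] [0.546 0.402 0.041]
top [323 217  21  21 342] [ 0.504 -0.15   0.013]
top [305 255  18  17 194] [ 0.41  -0.095  0.04 ]
side [269 157  19  17 225] [ 0.504 -0.148  0.014]
side [ 163  169  137  112 7560] [0.557 0.099 0.013]
side [297 173  17  20 230] [ 0.41  -0.089  0.037]
side [ 150  209  161  107 2767] [0.52  0.273 0.028]
side [114 288  54  51 534] [0.638 0.41  0.023]
side [178 323  16  20 249] [0.545 0.415 0.042]
```

Run:
```python
from bench import *
job_done(); print(state()["time"])
```

```text
the job is handed in; nothing more can be done
the job is handed in; nothing more can be done
```

The lid is open at its stop with the paddle back flush, and I handed the job in at about 18 s of the 42 s. I pinched the paddle by its long sides (gap 45.7 mm), pulled it up to trip the latch, lifted the lid in the same pull, then let go and backed off.

**Last checks:**
- **Lid:** it stands at 1.149 rad by wrist-camera depth. At the stop the pull force jumped to about 27 N.
- **Paddle:** it lies flush in the dish, with a slope of about 0.001 rad relative to the lid.
- **Steps on the way:** I did not measure the paddle angle at the moment the latch tripped. With the lid at about 0.38 rad, the grip position put the paddle at about 0.59 rad.
- **Bystanders:** the filter cube and culture dish gave the same positions before and after. The first depth filter cut off the objective and the driver, so their numbers can't be compared. In the side view they stayed at the same pixels.
- **Contact:** the wrist force was under 1 N after release, and I estimate about 25 mm between the fingertips and the lid.

**What failed or disagreed:**
- The retreat along the tool axis was out of reach, so I went 60 mm straight up instead. A second move up was also out of reach and was skipped.
- The side camera read the open lid about 0.05 rad low (1.10 rad), because it sees the underside. The top camera agrees with the wrist (1.15 rad).

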